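Bed a large capacitor in the sliding V of a clamping fixture

TASK

Take the largest of the three round capacitors, stand it upright in the wide mouth of the fixture's two converging guide rails and let go of it. Then, with the fingers closed behind it, push it along between the rails until it centres itself in the sliding V-block and has driven that back onto the spring buffer behind it; bed it in there with a steady push of about 12 N for one second (its can dents: never above 20 N against the V-block or the rails), and ease off slowly so that it stays seated in the V, upright, with the gripper clear. Leave the other loose things as they are.

Things in the scene. Friction and masses are not known exactly. Their poses are not given: they have to be found in the camera images.
- can_large: The largest of three upright cylindrical capacitors: 35 mm diameter, 45 mm tall, about 40 g, a plain cylinder. Origin: centre of its underside; z up. Stands on a 3 mm hardboard sheet on the bench, in one of three places, which it shares by chance with the other two.
- can_medium: Bystander: upright capacitor of 30 mm diameter, 40 mm tall. Origin: centre of its underside.
- can_small: Bystander: upright capacitor of 25 mm diameter, 34 mm tall. Origin: centre of its underside.
- flux_tin: Bystander: round flat tin with a screw lid, 49 mm diameter, 24 mm high. Origin: centre of its underside.
- relay: Bystander: small block-shaped relay, 20 x 28 x 22 mm. Origin: centre of its underside.
- guides: Fixture fixed to the bench: a bare metal plate 150 (x) x 106 (y) x 6 mm that carries the rails and the V-block. Origin: centre of the plate's underside, on the bench; x: push direction, from the open mouth (robot's side) to the V-block; z up.
- rails: The two guide rails fixed on the plate, dark steel, 9 mm thick, tops 20 mm above the bench. Origin and axes are those of the plate (guides); symmetric about y = 0. Their inner faces are 80 mm apart at x = -70 mm (open end, robot's side), converge straight to 40 mm at x = -20 mm, then run parallel to x = +37 mm.
- plate_end (a point): Middle of the plate's far edge, top face. Between it and the V-block stands the end block with a spring buffer (16 mm steel head). How far the V-block slides before meeting the buffer, 4 to 13 mm, differs each time and is not measured: it is felt, as the drag of about 2 N jumps to some 4 N, then climbs several newtons a millimetre for up to 6 mm. The buffer springs back when let go.
- mouth (a point): Where to set it down: point on the plate's top (6 mm above the bench), midway between the rails at x = -50 mm of the fixture, where the gap is about 64 mm: a good place for the capacitor's underside centre. The mouth is the converging stretch; anywhere within 20 mm of this point along x and clear of the rails will do.
- v_block: Steel V-block, 36 mm wide, top 46 mm above the bench, sliding along x between the parallel rails. Two upright faces, 45 degrees either side of the push line, open towards the mouth. Origin: where the 35 mm capacitor's underside centre lies on the plate when it touches both faces (x = -10 to +9 mm of the fixture at the start); axes as the fixture's. Slides with about 2 N of drag, stays where left.

How it is judged:
On the way, in this order (a step that is already met when the one before it is completed fails the run):
1. The large capacitor stands upright on the plate in the mouth of the rails (its centre at x = -70 to -30 mm and within 22 mm of the centre line), let go of by the fingers (x of can_large in the frame of guides between -0.07 and -0.03 m and y of can_large in the frame of guides between -0.022 and 0.022 m and z of can_large in the frame of guides between 0.003 and 0.009 m and angle between can_large's own z axis and vertical below 0.1 rad and linear speed of can_large below 0.02 m/s and contact force between the fingers and can_large below 0.05 N), for 0.2 s.
2. Upright and for 0.5 s without a break, the fingers push it with 9 to 15 N, at least 3 N of which reach the V-block (more than its drag, so it stands on the buffer) (contact force between the fingers and can_large between 9 and 15 N and contact force between can_large and v_block above 3 N and angle between can_large's own z axis and vertical below 0.12 rad), for 0.5 s.
At the end, for the whole second after the job is handed in: The large capacitor stands at rest, upright (within 0.08 rad) on the fixture's plate, seated in the V: its centre within 2.5 mm of the V-block's seat point; the fingers do not touch it (horizontal distance between can_large and v_block below 0.0025 m and z of can_large in the frame of guides between 0.003 and 0.009 m and angle between can_large's own z axis and vertical below 0.08 rad and linear speed of can_large below 0.01 m/s and contact force between the fingers and can_large below 0.05 N).
It fails at once if The large capacitor is pressed into the V-block with more than 20 N (contact force between can_large and v_block above 20 N).
It fails at once if The large capacitor is pressed against the rails with more than 20 N (contact force between can_large and rails above 20 N).
It fails at once if The medium or small capacitor, the tin or the relay is moved by more than 15 mm (distance of any of can_medium, can_small, flux_tin, relay from where it was at the start of the episode above 0.015 m).
It also fails if it takes over 72 s, if anything falls off the work surface, if the arm or the gripper's body presses on something with over 40 N, if the wrist force passes 120 N, or if a joint passes its speed limit or range.

ROBOT

A 6-joint arm with a two-finger parallel gripper is mounted at the origin on a cart in front of the work surface, level with it; the furniture and walls round the work are solid. World frame = base frame: x ahead of the robot, y to its left, z up, the work surface at z = 0. Lengths are in m, angles in rad, forces in N, time in s.
With the tool pointing down it reaches from about 0.275 to 0.75 m from the base axis. Payload 10.2 kg.
Tool frame: the origin (TCP) lies at the centre of the arm's flange, where the gripper is bolted on; the fingertips stand 173 mm ahead of it and the grasp point (between the pads) lies 155 mm ahead of it (ctrl.finger_overhang is the distance from the TCP to the fingertips, in m); z points along the fingers, y is the line along which they close (so a half turn about z gives the same grasp; the last joint's range is limited). The gripper opens to 85 mm and grips with 20 to 120 N. Pads are 22 mm wide; open, the fingers measure 114 mm over their backs; the gripper's body (76 mm by 85 mm) begins 54 mm behind the grasp point. The pads swing forward as they close: fully open they stand 13 mm farther back than shut.
Start: joints at [0.992, 0.313, 1.498, -0, 1.331, -0.223], TCP at [0.183, 0.492, 0.405] pointing down, gripper open.
Joint ranges: [-2.94, 2.94], [-0.97, 2.17], [0.19, 2.56], [-1.23, 4.37], [0.02, 3.11], [-2.88, 2.88]. Speed limits (rad/s): [2.39, 2.39, 3.01, 3.14, 3.14, 3.14].

INTERFACE

Orientations are given as a unit quaternion [w, x, y, z].
In Python, from workcell import ctrl gives the robot as it stands. Calls block until the motion is done:
- ctrl.reach(position, orientation): joint-space move of the TCP to a pose.
- ctrl.move_l(position, ori=None, rate=0.15, force_limit=None): straight line of the TCP; ori=None keeps the orientation; rate is the mean speed in m/s. With force_limit (N) it stops when the force on the tool has changed by that much, and returns True; else False.
- ctrl.movej(angles): joint-space move.
- ctrl.gripper_to(opening, squeeze=None): finger opening in m; squeeze is the grip in N (None keeps the last); returns when the fingers have stopped.
- ctrl.wait(seconds).
- ctrl.ik(position, orientation): joint angles nearest the present ones, or None.
- ctrl.get_obs(): the state.
- ctrl.capture(name): name is "scene" or "top" or "wrist"; returns a dict with "image" (400x640x3 uint8, red, green, blue), "depth" (400x640 float32, m along the optical axis (not along the pixel's ray), 0 where there is no reading), "fovy" (degrees; the focal length in pixels is half the picture's height over the tangent of half this angle, whatever the lens; pixels are square), "cx", "cy" (the principal point, pixels), "rvec" (rotation vector, rad) and "tvec" (3), from world to camera coordinates, as OpenCV has them. Camera axes: x right, y down, z forward; pixel columns grow to the right and rows downward; lengths in m; the calibration is good to about 2 mm. A picture is of the moment at which its call begins.
A pose or a line that the arm cannot do raises ctrl.MotionError and nothing moves.
- ctrl.sign_off(): hands the job in; it is judged then, once.
Trained networks look in the newest picture that a camera, given by its name, has taken for a name from the list of things; names that differ only in an ending like _2 or _b are one class to them, and where a whole thing is asked for, a point or a joint stands for the part that bears it (a point fixed in the world has none). Each returns a list of dicts, best first, with "conf" (0 to 1); they miss things now and then, are a little off and sometimes report something else, mostly with a low value. They report only what shows in the picture. A call takes as long as a camera call.
- ctrl.silhouettes(camera, target): "mask" (400x640 bool, what is visible of it) and "box" ([left, top, right, bottom] in pixels, round what is visible of it).
The state is a dict: "time_s": time; "joints": joint angles; "qd": joint speeds; "joint_efforts": joint torques, N m; "eef_pos": TCP position; "tool_rot": TCP orientation; "contact_force": force on the tool from outside, world axes, zero at the start; "wrist_torque": the same for the moment, N m; "gripper_width": finger opening in m; "grip_force": force on a finger pad.
Only numpy, scipy, OpenCV 4.12 (cv2) and the standard library are available. Lean on these libraries where they do the work, as an engineer would, in place of code of your own. Each camera call takes 0.05 s, during which the arm holds its last target. There are 200 camera calls.

## Working session

There is one attempt and no reset: what is moved stays moved. The work goes in short steps, each a Python script; the robot and the scene stay as the last script left them, time stands still between calls to the robot, and variables do not carry over. Pictures are saved under pics/ and viewed, at most 10 in all, crops included, and the job is handed in when it is done.

```bash
mkdir -p pics; ls; cat > h.py <<'E'
import numpy as np, cv2
from workcell import ctrl
def cap(n,f=None):
    c=ctrl.capture(n)
    if f: cv2.imwrite('pics/'+f,c['image'][:,:,::-1])
    return c
def pts(c,mask):
    f=200/np.tan(np.radians(c['fovy'])/2)
    v,u=np.nonzero(mask&(c['depth']>0)); d=c['depth'][v,u]
    P=np.c_[(u-c['cx'])/f*d,(v-c['cy'])/f*d,d]
    R=cv2.Rodrigues(np.array(c['rvec'],float))[0]
    return (P-np.ravel(c['tvec']))@R
E
python3 - <<'E'
from h import *
for cam in ['top','scene']:
    c=cap(cam,cam+'0.png')
    for n in ['can_large','can_medium','can_small','flux_tin','relay','guides','rails','v_block']:
        for s in ctrl.silhouettes(cam,n)[:3]:
            P=pts(c,s['mask'])
            if len(P): 
                zt=np.percentile(P[:,2],95); T=P[P[:,2]>zt-.006]
                print(cam,n,round(s['conf'],2),s['box'],'ztop',zt.round(4),T.min(0).round(3),T.max(0).round(3),len(T))
print(ctrl.get_obs())
E
```

```text
pics
top can_large 0.62 [388.6, 224.5, 401.6, 232.6] ztop 0.0528 [ 0.439 -0.374  0.047] [ 0.464 -0.348  0.054] 55
top can_medium 0.15 [387.5, 221.9, 401.5, 230.1] ztop 0.0524 [ 0.436 -0.377  0.046] [ 0.468 -0.346  0.054] 82
top flux_tin 0.64 [309.0, 230.5, 322.4, 244.9] ztop 0.0271 [ 0.401 -0.136  0.021] [ 0.445 -0.095  0.03 ] 150
top relay 0.21 [227.6, 190.3, 255.5, 218.0] ztop 0.0234 [0.48  0.079 0.017] [0.579 0.168 0.027] 140
top guides 0.85 [224.1, 176.1, 258.0, 219.4] ztop 0.0212 [0.477 0.079 0.015] [0.587 0.173 0.049] 202
top rails 0.64 [227.2, 190.1, 256.0, 216.4] ztop 0.0233 [0.48  0.082 0.017] [0.578 0.166 0.027] 127
top v_block 0.42 [225.5, 179.5, 259.3, 220.8] ztop 0.0215 [0.477 0.079 0.016] [0.583 0.173 0.049] 203
scene can_large 0.92 [359.0, 234.6, 378.6, 260.8] ztop 0.0497 [ 0.436 -0.379  0.044] [ 0.472 -0.345  0.051] 166
scene can_large 0.64 [236.0, 165.2, 299.1, 188.4] ztop 0.0212 [0.476 0.077 0.015] [0.582 0.169 0.024] 183
scene can_medium 0.83 [432.5, 247.4, 451.8, 272.4] ztop 0.0446 [ 0.526 -0.489  0.039] [ 0.558 -0.46   0.046] 135
scene can_small 0.56 [393.6, 219.
[... 713 characters left out ...]
: 0.9, 'joints': array([ 9.91586162e-01,  3.12917632e-01,  1.49771391e+00, -2.22548518e-05,
        1.33099308e+00, -2.23404247e-01]), 'qd': array([ 0.00092281,  0.00026527,  0.00029619,  0.00116413, -0.00074432,
        0.00022939]), 'joint_efforts': array([ 3.00271586e-04, -4.12162113e+01, -2.59893107e+01, -1.63035411e-04,
        4.17964393e-04,  4.03625063e-05]), 'eef_pos': array([0.18290121, 0.49211827, 0.40467991]), 'tool_rot': array([ 3.70607728e-06,  1.76963419e-01,  9.84217429e-01, -1.89373232e-05]), 'contact_force': array([ 0.59567252, -0.34225254, -0.34116924]), 'wrist_torque': array([-0.00108108, -0.01402232,  0.01942068]), 'grip_force': 0.0, 'gripper_width': 0.08520444351811214}
```

```bash
cat >> h.py <<'E'
def q(a): return np.array([0,np.cos(a/2),np.sin(a/2),0])
E
python3 - <<'E'
from h import *
for a in [0,np.pi/2,np.pi,-np.pi/2]:
    print(a,ctrl.ik([.45,.12,.4],q(a)),ctrl.ik([.45,-.36,.25],q(a)))
ctrl.reach([.45,.12,.40],q(np.pi))
cap('scene','s1.png')
c=cap('wrist','w1.png')
R=cv2.Rodrigues(np.array(c['rvec'],float))[0]
print('cam pos',-R.T@np.ravel(c['tvec']),R[2])
for n in ['guides','rails','v_block','relay']:
  for s in ctrl.silhouettes('wrist',n)[:2]:
    P=pts(c,s['mask']); print(n,s['conf'],s['box'],P.min(0),P.max(0))
print(ctrl.get_obs()['time_s'])
E
```

```text
0 [ 8.21332013e-03  1.85848276e-01  1.67414915e+00 -4.44089210e-16
  1.28159522e+00  1.57900965e+00] [-8.77947767e-01  5.83775435e-01  1.52016064e+00 -4.44089210e-16
  1.03765657e+00  6.92848560e-01]
1.5707963267948966 [ 8.21332013e-03  1.85848276e-01  1.67414915e+00 -4.44089210e-16
  1.28159522e+00  8.21332013e-03] [-8.77947767e-01  5.83775435e-01  1.52016064e+00 -4.44089210e-16
  1.03765657e+00 -8.77947767e-01]
3.141592653589793 [ 8.21332013e-03  1.85848276e-01  1.67414915e+00 -4.44089210e-16
  1.28159522e+00 -1.56258301e+00] [-8.77947767e-01  5.83775435e-01  1.52016064e+00 -4.44089210e-16
  1.03765657e+00 -2.44874409e+00]
-1.5707963267948966 None [-8.77947767e-01  5.83775435e-01  1.52016064e+00 -4.44089210e-16
  1.03765657e+00  2.26364489e+00]
cam pos [0.37558295 0.12011955 0.36900549] [ 2.88943719e-01 -3.45671871e-06 -9.57346085e-01]
guides 0.84 [277.7, 181.9, 373.3, 302.9] [ 0.46956196  0.0682127  -0.00244884] [0.62296802 0.17928173 0.04461849]
rails 0.77 [280.8, 193.2, 365.9, 302.1] [0.47545763 0.07344336 0.00524251] [0.61829048 0.17305083 0.02249139]
v_block 0.86 [304.0, 253.4, 336.2, 295.2] [0.55473444 0.10428701 0.00498755] [0.58733441 0.14199    0.0478554 ]
relay 0.76 [138.7, 241.6, 176.3, 266.7] [ 0.53965508 -0.08706539 -0.00116293] [ 0.56537428 -0.0544805   0.02414669]
2.875
```

View pics/w1.png

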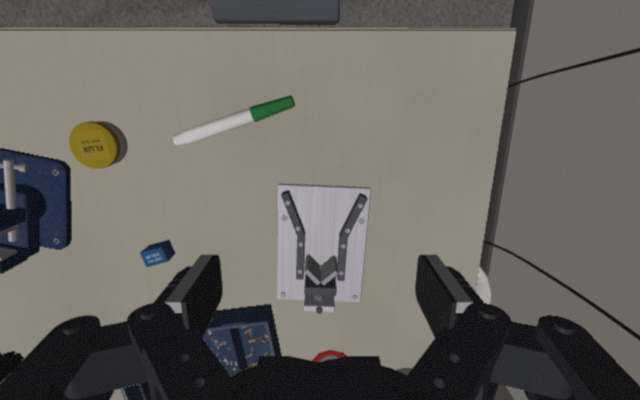

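View pics/s1.png

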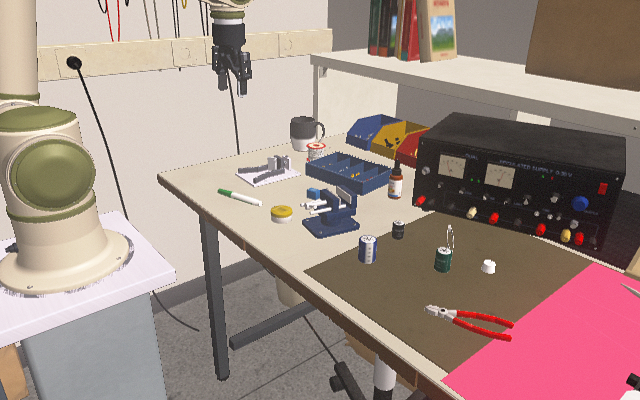

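View pics/w2.png

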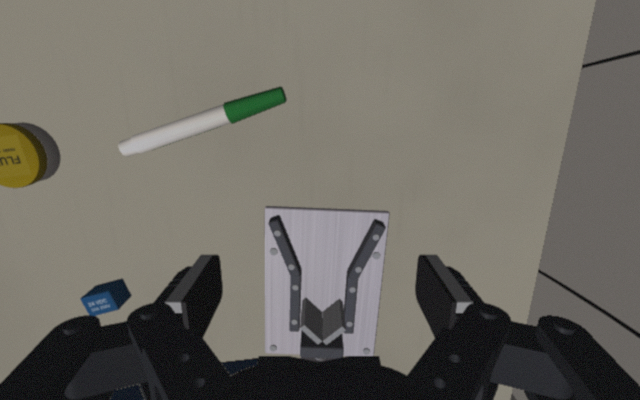

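```bash
cat > can.py <<'E'
from h import *
def fitcan(c,s,zlo,zhi,r=.0175):
    P=pts(c,s['mask']); T=P[(P[:,2]>zlo)&(P[:,2]<zhi)]
    (x,y),R=cv2.minEnclosingCircle((T[:,:2]*1000).astype(np.float32))
    return round(x/1e3,4),round(y/1e3,4),round(R,1),T[:,:2].mean(0).round(4),np.median(T[:,2]).round(4),len(T)
E
python3 - <<'E'
from can import *
print(ctrl.finger_overhang)
p=np.array([.454,-.362]); th=np.arctan2(p[1],p[0]); e=np.array([np.cos(th),np.sin(th)])
l=p-.09*e
ctrl.reach([*l,.34],q(np.pi+th))
c=cap('wrist','w3.png')
for n in ['can_large','can_medium','can_small']:
  for s in ctrl.silhouettes('wrist',n)[:2]:
    P=pts(c,s['mask']); z=np.percentile(P[:,2],90); print(n,s['conf'],s['box'],fitcan(c,s,z-.004,z+.004))
print(ctrl.get_obs()['time_s'],ctrl.get_obs()['joints'])
E
```

```text
0.1734
can_large 0.94 [297.5, 249.4, 335.5, 306.2] (0.4533, -0.3609, 17.8, array([ 0.4522, -0.36  ]), np.float64(0.0483), 1056)
can_small 0.79 [385.3, 317.3, 418.9, 359.0] (0.5664, -0.3388, 12.9, array([ 0.5649, -0.3385]), np.float64(0.0372), 439)
5.35 [-9.11115464e-01  3.00977049e-01  1.69244613e+00  6.28700092e-05
  1.14829024e+00 -1.81007160e+00]
```

View pics/w3.png

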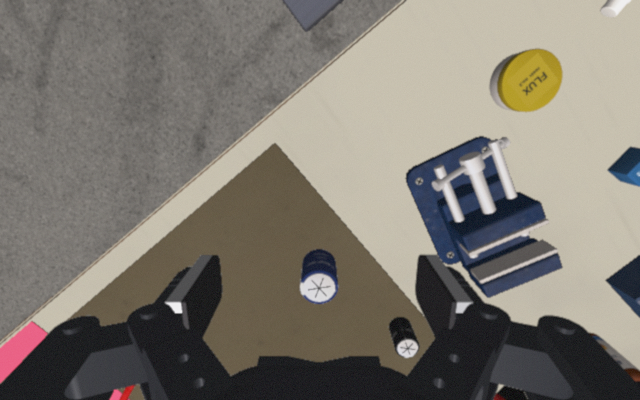

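```bash
python3 - <<'E'
from can import *
p=np.array([.4533,-.3609]); th=np.arctan2(p[1],p[0])
ctrl.reach([*p,.30],q(np.pi+th))
ctrl.move_l([*p,.195],rate=.12)
ctrl.gripper_to(.02,squeeze=25)
o=ctrl.get_obs(); print(o['gripper_width'],o['grip_force'],o['eef_pos'])
ctrl.move_l([*p,.34],rate=.15)
m=np.array([.4966,.126])
ctrl.reach([*m,.34],q(np.pi-.044))
o=ctrl.get_obs(); print(o['gripper_width'],o['grip_force'],o['time_s'],o['contact_force'])
ctrl.move_l([*m,.21],rate=.12)
c=cap('wrist','w4.png')
for s in ctrl.silhouettes('wrist','can_large')[:1]:
    P=pts(c,s['mask']); print(s['conf'],s['box'],P.min(0),P.max(0))
E
```

```text
0.03428435606658103 24.97252732515335 [ 0.45335812 -0.36097101  0.19535216]
0.034365753836313795 24.92361009120941 10.2667 [0.42321485 0.07352051 0.66344381]
0.75 [273.3, 213.8, 362.4, 328.4] [0.4787062  0.10744532 0.00530234] [0.55198374 0.14589736 0.06566767]
```

View pics/w4.png

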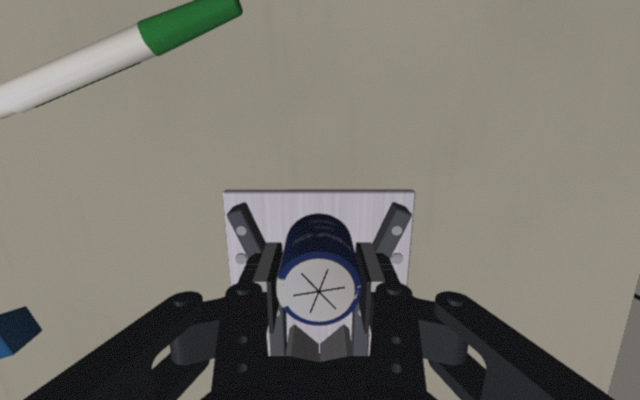

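```bash
python3 - <<'E'
from can import *
m=np.array([.4966,.126])
print(ctrl.move_l([*m,.1965],rate=.03,force_limit=2.0)); o=ctrl.get_obs(); print(o['eef_pos'],o['contact_force'])
ctrl.gripper_to(.06); 
ctrl.wait(.3)
ctrl.move_l([*m,.28],rate=.12)
ctrl.move_l([m[0]-.06,m[1]+.003,.28],rate=.15)
c=cap('wrist','w5.png')
for s in ctrl.silhouettes('wrist','can_large')[:1]:
    P=pts(c,s['mask']); print(s['conf'],s['box'],fitcan(c,s,.046,.056))
for s in ctrl.silhouettes('wrist','v_block')[:1]:
    P=pts(c,s['mask']); print(s['conf'],s['box'],fitcan(c,s,.042,.049))
print(ctrl.get_obs()['time_s'])
E
```

```text
True
[0.49655601 0.12600196 0.19779239] [0.15527349 0.60812166 3.63376321]
0.96 [293.0, 247.0, 342.3, 320.6] (0.4962, 0.1252, 18.0, array([0.4942, 0.1256]), np.float64(0.051), 1859)
0.64 [293.3, 248.2, 342.8, 322.4] (0.4961, 0.1254, 17.9, array([0.4825, 0.1263]), np.float64(0.0456), 246)
14.225
```

View pics/w5.png

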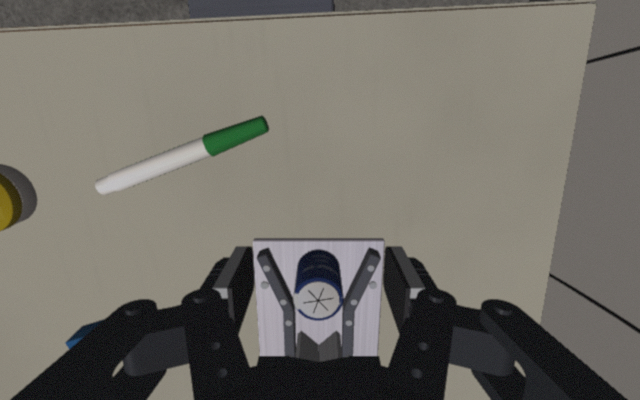

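```bash
cat > push.py <<'E'
from h import *
from scipy.spatial.transform import Rotation as R
u=np.array([np.cos(-.0436),np.sin(-.0436),0]); C=np.array([.5465,.1241,0])
t=.05; ax=np.array([-u[1],u[0],0])
Rt=R.from_rotvec(-t*ax)*R.from_quat(np.roll(q(np.pi-.0436),-1))
Q=np.roll(Rt.as_quat(),1); zt=Rt.apply([0,0,1])
def tcp(fx,z=.018): return C+fx*u+[0,0,z]-.1734*zt
def F(n=4):
    v=[]
    for _ in range(n): ctrl.wait(.02); v.append(-ctrl.get_obs()['contact_force']@u)
    return np.mean(v)
E
python3 - <<'E'
from push import *
print(zt)
ctrl.gripper_to(0)
ctrl.reach(tcp(-.093,.09),Q)
ctrl.move_l(tcp(-.093),rate=.12)
b=F(8); print('base',b,ctrl.get_obs()['contact_force'],ctrl.get_obs()['time_s'])
print(ctrl.move_l(tcp(-.035),rate=.03,force_limit=4))
o=ctrl.get_obs(); print(o['eef_pos'],tcp(-.035),F()-b,o['contact_force'],o['time_s'])
c=cap('wrist','w6.png')
for s in ctrl.silhouettes('wrist','can_large')[:1]:
    print(s['conf'],s['box'],pts(c,s['mask']).max(0))
np.save('b.npy',b)
E
```

```text
[ 0.04993167 -0.0021784  -0.99875026]
base -0.12044355208547947 [-0.67926307  0.59027696  0.16119712] 15.9583
False
[0.50283758 0.12600829 0.19120348] [0.50287511 0.12600325 0.1911833 ] 0.5031449603226572 [-0.71418142 -0.09536946 -0.35298743] 18.0417
0.67 [310.3, 330.0, 326.6, 362.6] [0.53933949 0.12743365 0.09197789]
```

View pics/w6.png

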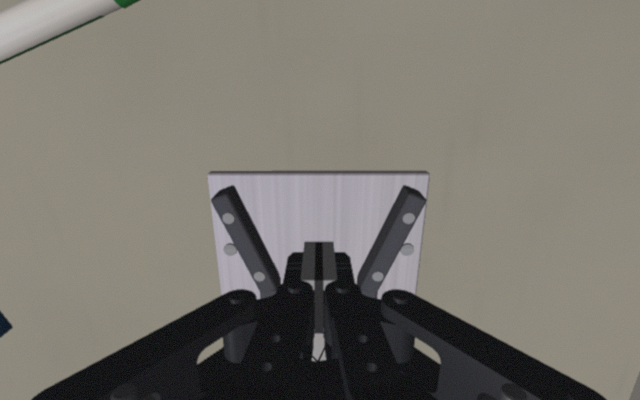

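```bash
python3 - <<'E'
from push import *
b=np.load('b.npy'); fx=-.035; log=[]
f=0
while fx<-.002:
    if f<6.5: fx+=.0005 if f>3 or fx>-.03 else .001
    else: fx+=.00015
    ctrl.move_l(tcp(fx),rate=.01)
    f=F(8 if f>6.5 else 4)-b; log.append((round(fx*1e3,2),round(f,1)))
    if f>=11.3 or ctrl.get_obs()['time_s']>50: break
print(log); 
for _ in range(5): print(F(8)-b,end=' ')
print(ctrl.get_obs()['time_s'],ctrl.get_obs()['contact_force'])
E
```

```text
[(-34.0, np.float64(0.4)), (-33.0, np.float64(-0.3)), (-32.0, np.float64(-0.1)), (-31.0, np.float64(0.1)), (-30.0, np.float64(0.6)), (-29.0, np.float64(0.3)), (-28.5, np.float64(-0.0)), (-28.0, np.float64(0.6)), (-27.5, np.float64(2.8)), (-27.0, np.float64(2.0)), (-26.5, np.float64(2.1)), (-26.0, np.float64(1.6)), (-25.5, np.float64(1.7)), (-25.0, np.float64(2.1)), (-24.5, np.float64(1.9)), (-24.0, np.float64(1.5)), (-23.5, np.float64(1.6)), (-23.0, np.float64(1.9)), (-22.5, np.float64(2.2)), (-22.0, np.float64(2.0)), (-21.5, np.float64(1.9)), (-21.0, np.float64(1.8)), (-20.5, np.float64(3.8)), (-20.0, np.float64(5.7)), (-19.5, np.float64(7.1)), (-19.35, np.float64(8.2)), (-19.2, np.float64(8.8)), (-19.05, np.float64(9.3)), (-18.9, np.float64(9.8)), (-18.75, np.float64(10.1)), (-18.6, np.float64(10.7)), (-18.45, np.float64(11.5))]
11.30967893958692 11.639543848928081 11.457362066858789 11.644342257106398 11.60552236821297 29.475 [-10.84285175   0.93410928   6.75072184]
```

```bash
python3 - <<'E'
from push import *
b=np.load('b.npy'); fx=-.01845
for _ in range(4): print(round(F(8)-b,1),end=' ')
log=[]
while fx>-.026:
    fx-=.0003; ctrl.move_l(tcp(fx),rate=.005); o=ctrl.get_obs()
    log.append((round(fx*1e3,1),round(float(F(3)-b),1),round(float(o['contact_force'][2]),1)))
print(log)
ctrl.move_l(tcp(-.05),rate=.03)
ctrl.move_l(tcp(-.075),rate=.08)
ctrl.move_l(tcp(-.11,.12),rate=.12)
c=cap('wrist','w7.png')
from can import fitcan
for s in ctrl.silhouettes('wrist','can_large')[:1]: print(s['conf'],s['box'],fitcan(c,s,.046,.056))
for s in ctrl.silhouettes('wrist','v_block')[:1]:
    P=pts(c,s['mask']); P=P[(P[:,2]>.041)&(P[:,2]<.049)]; print(s['conf'],s['box'],((P-C)@u).min(),((P-C)@u).max())
print(ctrl.get_obs()['time_s'])
E
```

```text
11.5 11.4 11.4 11.5 [(-18.8, 10.2, 5.4), (-19.1, 8.5, 5.1), (-19.4, 7.0, 4.0), (-19.7, 5.4, 2.3), (-20.0, 4.8, 1.4), (-20.3, 4.7, 1.1), (-20.6, 3.8, 0.2), (-20.9, 2.7, 0.3), (-21.2, 1.3, -1.5), (-21.5, -0.1, 0.4), (-21.8, 0.5, 0.4), (-22.1, -0.1, 0.4), (-22.4, -0.3, 0.2), (-22.7, -0.2, 0.8), (-23.0, 0.8, -0.9), (-23.3, -0.2, -0.2), (-23.6, 0.1, 0.2), (-23.9, 0.1, 0.4), (-24.2, 0.0, 0.1), (-24.5, 0.5, 0.7), (-24.8, -0.2, -0.4), (-25.1, 0.3, -0.6), (-25.4, -0.4, -0.0), (-25.7, 0.5, 0.0), (-26.0, 0.2, -1.1), (-26.3, 0.0, -0.2)]
0.82 [309.6, 334.3, 325.2, 364.9] (0.5539, 0.1233, 15.3, array([0.5547, 0.1232]), np.float64(0.0511), 308)Traceback (most recent call last):
  File "<stdin>", line 16, in <module>
    return umr_minimum(a, axis, None, out, keepdims, initial, where)
ValueError: zero-size array to reduction operation minimum which has no identity
```

View pics/w7.png

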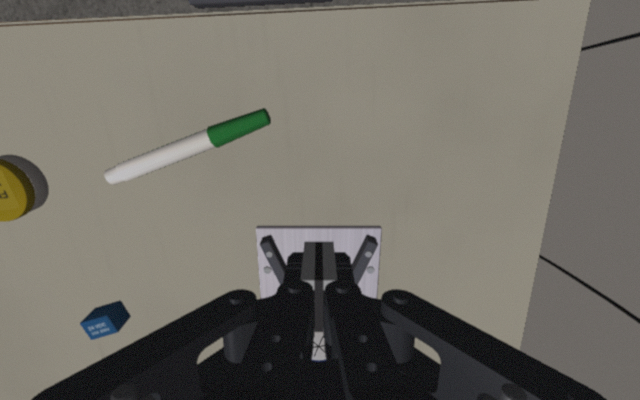

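Force history is as intended; the gripper blocks the view here, so I open it up high and look from farther back.

```bash
python3 - <<'E'
from push import *
from can import fitcan
ctrl.reach([.42,.128,.33],q(np.pi-.0436)); ctrl.gripper_to(.085)
c=cap('wrist'); cv2.imwrite('pics/w8.png',cv2.resize(c['image'][180:380,200:440,::-1],None,fx=3,fy=3))
Rm=lambda P:(P-C)@np.c_[u,[-u[1],u[0],0]]
for s in ctrl.silhouettes('wrist','can_large')[:1]: 
    x,y,*_=r=fitcan(c,s,.047,.056); print(s['conf'],s['box'],r,Rm(np.array([x,y,0])))
for s in ctrl.silhouettes('wrist','v_block')[:1]:
    P=pts(c,s['mask']); P=P[(P[:,2]>.041)&(P[:,2]<.0485)]; f=Rm(P); print(s['conf'],s['box'],f.min(0),f.max(0))
o=ctrl.get_obs(); print(o['time_s'])
E
```

```text
0.84 [299.7, 293.9, 341.6, 358.2] (0.5526, 0.1234, 18.2, array([0.551 , 0.1231]), np.float64(0.051), 1048) [ 0.00612471 -0.00043346]
0.83 [301.2, 338.8, 342.7, 362.8] [ 0.01729008 -0.01821866] [0.03879914 0.0179859 ]
41.625
```

View pics/w8.png

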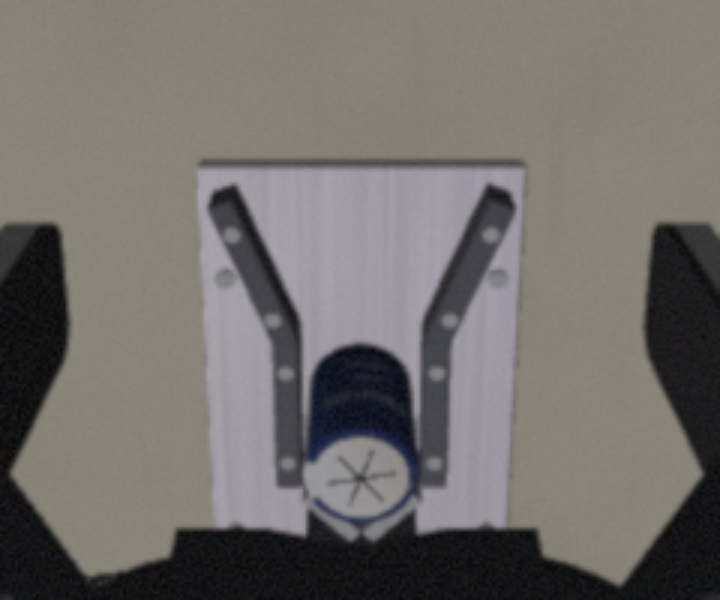

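```bash
python3 - <<'E'
from push import *
from can import fitcan
ctrl.reach([.47,.126,.40],q(np.pi-.0436))
c=cap('wrist'); cv2.imwrite('pics/w9.png',cv2.resize(c['image'][190:330,250:390,::-1],None,fx=4.2,fy=4.2))
Rm=lambda P:(P-C)@np.c_[u,[-u[1],u[0],0]]
P=pts(c,np.ones((400,640),bool)); f=Rm(P); k=(abs(f[:,0])<.08)&(abs(f[:,1])<.05); P=P[k];f=f[k]
V=f[(P[:,2]>.042)&(P[:,2]<.0480)&(abs(f[:,1])<.02)]
for lo in (-.018,-.016,-.012,.008,.012,.014): 
    w=V[(V[:,1]>lo)&(V[:,1]<lo+.004)]; print(lo,np.percentile(w[:,0],[3,97]).round(4))
T=f[(P[:,2]>.049)&(P[:,2]<.054)]; T=T[abs(T[:,0]-.007)<.022]
print('can',cv2.minEnclosingCircle((T*1000).astype(np.float32)),T.mean(0),ctrl.get_obs()['time_s'])
E
```

```text
-0.018 [-0.0031  0.0469]
-0.016 [-0.0062  0.0472]
-0.012 [-0.0085  0.047 ]
0.008 [-0.0077  0.047 ]
0.012 [-0.0038  0.0474]
0.014 [-0.      0.0473]
can ((6.311233997344971, -0.8575738072395325), 17.4751033782959) [ 0.00561148 -0.00082089] 42.1083
```

View pics/w9.png

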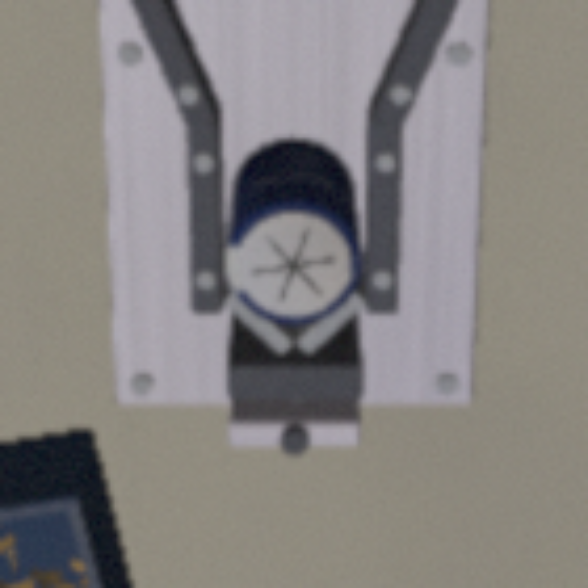

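```bash
python3 -c "
from workcell import ctrl
print(ctrl.sign_off())"
```

```text
the job is handed in; nothing more can be done
None
```

I pushed the large capacitor along the rails onto the spring buffer and held it there at about 11.5 N for over a second. I then eased off slowly and handed the job in at about 42 s, with the capacitor upright, seated in the V as far as the pictures show, and the gripper clear.

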